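# Set the kiln console to the triangle programme and start it

## Robot

A 6-joint arm with a two-finger parallel gripper is mounted at the origin on the work surface. World frame = base frame: x ahead of the robot, y to its left, z up, the work surface at z = 0. Lengths are in m, angles in degrees, forces in N, time in s.
With the tool pointing down it reaches from about 0.375 to 0.9 m from the base axis. Payload 3.1 kg.
Tool frame: the origin (TCP) lies where the fingers leave the gripper's body, on its centre line; the fingertips stand 73 mm ahead of it and the grasp point (between the pads) lies 54 mm ahead of it; z points along the fingers, y is the direction in which the jaws open and shut (so a half turn about z gives the same grasp; the last joint's range is limited). The gripper opens to 85 mm and grips with 20 to 120 N. Pads are 22 mm wide; open, the fingers measure 114 mm over their backs; the gripper's body (76 mm by 85 mm) begins 54 mm behind the grasp point. The pads swing forward as they close: fully open they stand 13 mm farther back than shut.
Start: joints at [-84.139, 30.224, 82.088, -0, 67.689, -10.227], TCP at [0.173, -0.6, 0.304] pointing down, gripper open.
Joint ranges: [-176.69, 176.69], [-43.24, 126.21], [12.49, 139.97], [-82, 262], [0, 151.66], [-163.58, 163.58]. Speed limits (degrees/s): [159.86, 159.86, 180, 180, 180, 180].

## Interface

Orientations are given as a 3x3 rotation matrix whose columns are the frame's x, y, z axes.
In Python, from cell import arm, cams, look_for, trace gives the robot as it stands.
- The arm moves only by the tool send_rows, never from a script. Its argument "steps" is text: rows parted by semicolons, each of 6 numbers parted by spaces: the shift along the tool's x, y, z in cm, then the turn, a rotation vector about the tool's x, y, z in degrees. In form: x y z wx wy wz; .... A call has 1 to 20 rows; each row is the pose to reach, as a shift and turn from the pose commanded when the call began, along the tool's axes at that moment; what a row does not reach only later rows make up. A row lasts 1/12 s, in which the tool goes at most 41.7 mm and 7.16 degrees, less where a joint would pass 70% of its speed; a pose out of reach is approached as far as the arm can. A call with a gripper value outside its range is refused whole. "hand" is the finger opening in cm, from 0 to 8.54, set as the call begins (left out, the last holds). The fingers move at their own pace and stop on an object; the grip force is fixed at half the most. Time passes only in rows, so rows that repeat a pose let the fingers close. It gives the time, the measured TCP pose, the force and the opening at its end, in the units of the state.
- arm.sense(): the state, without advancing time (a new reading comes with each control period).
- cams.camera(name): name is "side" or "top"; returns (picture, depth): 480x640x3 uint8, red, green, blue; 480x640 float32, m along the optical axis (not along the pixel's ray), 0 where there is no reading.
- cams.camera_info(name): a dict with "fx", "fy", "cx", "cy" (pixels), "extrinsics" (4x4, takes a point from camera to world coordinates). Camera axes: x right, y down, z forward; pixel columns grow to the right and rows downward; lengths in m; the calibration is good to about 2 mm. A picture is of the moment at which its call begins. camera_info takes no time and is no camera call.
- arm.job_done(): hands the job in, once; it reports no verdict.
Trained networks look in the newest picture that a camera, given by its name, has taken for a name from the list of things; names that differ only in an ending like _2 or _b are one class to them, and where a whole thing is asked for, a point or a joint stands for the part that bears it (a point fixed in the world has none). Each returns a list of dicts, best first, with "score" (0 to 1); they miss things now and then, are a little off and sometimes report something else, mostly with a low value. They report only what shows in the picture. A call takes as long as a camera call.
- look_for(camera, target): "location" ([column, row] in pixels, amid what is visible of it).
- trace(camera, target): "region" (480x640 bool, what is visible of it) and "location" ([column, row] in pixels, amid what is visible of it).
The state is a dict: "t": time; "joint_positions": joint angles; "joint_velocities": joint speeds; "tau": joint torques, N m; "position": TCP position; "orientation": TCP orientation; "wrist_force": force on the tool from outside, world axes, zero at the start; "wrist_torque": the same for the moment, N m; "width": opening from 0.0 (shut) to 1.0 (fully open).
Only numpy, scipy, OpenCV 4.12 (cv2) and the standard library are available. Lean on these libraries where they do the work, as an engineer would, in place of code of your own. Each camera call takes 0.05 s, during which the arm holds its last target.

## Task

Push the upright tab of the kiln console's dial round, from one side and without taking it between the fingers, until it clicks in pointing at the badge with the solid triangle. Then press the round start button down fully and let it spring back, pressing it only once the dial is on the triangle. Leave the jar, the mug and the bowl where they stand.

Things in the scene. Friction and masses are not known exactly. Their poses are not given: they have to be found in the camera images.
- console: Fixed flat kiln programme console, 310 (x) x 400 (y) x 60 mm high, aluminium top. Origin at the centre of its underside; the top face is 60 mm above. The dial axis is at x 0, y +50 mm in its frame, the start button at x -60, y -145 mm. The dial has eight rest positions 45 degrees apart: six have a badge, the two side by side nearest the robot have none.
- dial: Rotary selector: grey disc 128 mm across, upper face 14 mm above the console top, steel hub 52 mm across, 24 mm above it, and one upright black tab. Origin on the turning axis (z, up) at console-top height; x points out along the tab, a plate 10 mm thick (y -5 to +5), from 46 to 88 mm out along x, 8 to 46 mm above the console top. The tab's outer end is the pointer.
- tab_top (a point): Centre of the tab's upper edge, 67 mm from the dial axis, 46 mm above the console top. The tab starts in or between the two badgeless positions. The dial turns either way without stops; about 1 to 4 N on the tab turns it. Just past half way (22 degrees) between two rest positions it snaps on by itself into the next and stays there.
- start_top (a point): Top centre of the round start button: black spring plunger 32 mm across in a steel housing on the console. It is pressed straight down, 6 mm of travel, 5 N when fully down, and springs back up.
- start (a joint): How far the start button is pressed: 0 m up, 0.006 m fully down.
- badge_triangle: Fixed round white badge, 44 mm across and 4 mm thick, lying on the console 115 mm from the dial's axis, with raised black sign: one solid triangle (28 to 33 mm): the wanted programme. Origin at the centre of its underside. The six badges change places among the six badge positions.
- badge_square: Fixed round white badge, 44 mm across and 4 mm thick, lying on the console 115 mm from the dial's axis, with raised black sign: one solid square (25 mm). Origin at the centre of its underside. The six badges change places among the six badge positions.
- badge_ring: Fixed round white badge, 44 mm across and 4 mm thick, lying on the console 115 mm from the dial's axis, with raised black sign: a ring (34 mm outside). Origin at the centre of its underside. The six badges change places among the six badge positions.
- badge_bar: Fixed round white badge, 44 mm across and 4 mm thick, lying on the console 115 mm from the dial's axis, with raised black sign: one straight bar (30 x 8 mm). Origin at the centre of its underside. The six badges change places among the six badge positions.
- badge_cross: Fixed round white badge, 44 mm across and 4 mm thick, lying on the console 115 mm from the dial's axis, with raised black sign: a cross of two bars (32 mm). Origin at the centre of its underside. The six badges change places among the six badge positions.
- badge_two_bars: Fixed round white badge, 44 mm across and 4 mm thick, lying on the console 115 mm from the dial's axis, with raised black sign: two parallel bars (30 x 6 mm each). Origin at the centre of its underside. The six badges change places among the six badge positions.
- jar: Bystander: small amber jar with white cap, 38 mm across, 48 mm tall, loose on the console beyond the start button. Origin at the centre of its underside.
- mug: Bystander: loose white mug, 76 mm across, 85 mm tall, on the bench to the robot's left. Origin at the centre of its underside.
- bowl: Bystander: loose terracotta bowl, 110 mm across, 50 mm tall, on the bench to the robot's right. Origin at the centre of its underside.

How it is judged:
By the outcome, as a careful person would: the job done as asked, in the order asked, and still so for the second after the job is handed in, with the robot touching nothing.
It also fails if it takes over 64 s, if anything falls off the work surface, if the arm or the gripper's body presses on something with over 40 N, if the wrist force passes 120 N, or if a joint passes its speed limit or range.

## Working session

There is one attempt and no reset: what is moved stays moved. The work goes in short steps, Python scripts to look and compute and a tool call to move; the robot and the scene stay as the last step left them, time stands still between calls to the robot, and variables do not carry over. Pictures are saved under pics/ and viewed, and the job is handed in when it is done.

Besides the shell and the picture viewer there is one more tool, called after "Call:" by a JSON object that holds its "op" and its "data". send_rows: Moves the arm, as the interface text tells. Its arguments: {"type":"object","properties":{"steps":{"type":"string"},"hand":{"type":"number"}},"required":["steps"]}

```bash
mkdir -p pics; ls; python3 - <<'E'
from cell import arm,cams
import cv2,numpy as np
s=arm.sense();print(s)
for n in("side","top"):
    p,d=cams.camera(n);cv2.imwrite(f"pics/{n}0.png",p[:,:,::-1]);np.save(f"pics/{n}0.npy",d)
    i=cams.camera_info(n);print(n,i)
E
```

```text
pics
{'t': 0.0, 'joint_positions': array([-8.41377211e+01,  3.02790026e+01,  8.21565193e+01, -2.83226939e-03,
        6.76888205e+01, -1.02269663e+01]), 'joint_velocities': array([-0.02617713, -0.07994822, -0.11569487, -0.05032392, -0.01669613,
       -0.13423299]), 'tau': array([ 1.17570915e-03, -4.42346907e+01, -1.78026885e+01, -2.46782056e-04,
        8.46320938e-03, -6.75486675e-06]), 'position': array([ 0.17317252, -0.5999465 ,  0.30293231]), 'orientation': array([[ 9.60826022e-01,  2.77152096e-01, -2.67149970e-04],
       [ 2.77152016e-01, -9.60823667e-01,  2.15416315e-03],
       [ 3.40346818e-04, -2.14381716e-03, -9.99997644e-01]]), 'wrist_force': array([-0.24542902,  0.06148085,  0.69556862]), 'wrist_torque': array([0.03317919, 0.02183084, 0.02621369]), 'width': 0.9985334200448384}
side {'fx': 495.65906343080684, 'fy': 495.65906343080684, 'cx': 315.72856491197257, 'cy': 233.98430303300646, 'extrinsics': array([[ 0.97586388, -0.16314826,  0.14516311,  0.43598161],
       [-0.21798172, -0.68761328,  0.69258353, -0.74862287],
       [-0.01317772, -0.70751015, -0.70658031,  0.85203747],
       [ 0.        ,  0.        ,  0.        ,  1.        ]])}
top {'fx': 505.27382027938444, 'fy': 505.27382027938444, 'cx': 322.6171555521637, 'cy': 242.28333779920618, 'extrinsics': array([[ 0.01479007, -0.99544733,  0.09415878,  0.5026407 ],
       [-0.99985515, -0.0139306 ,  0.00977873, -0.00951452],
       [-0.00842252, -0.09428977, -0.99550917,  1.18303901],
       [ 0.        ,  0.        ,  0.        ,  1.        ]])}
```

View pics/side0.png

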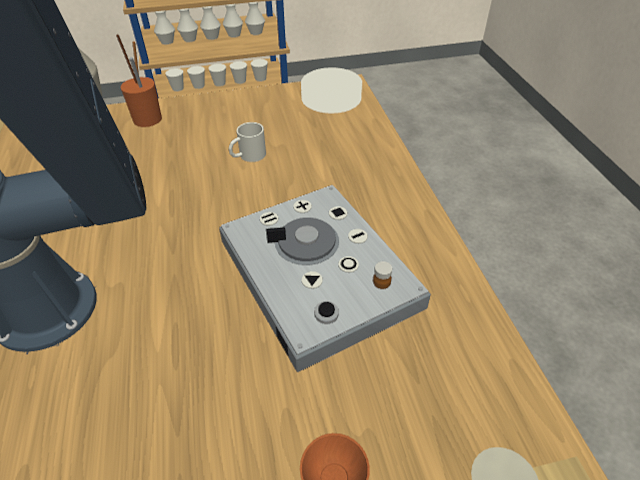

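View pics/top0.png

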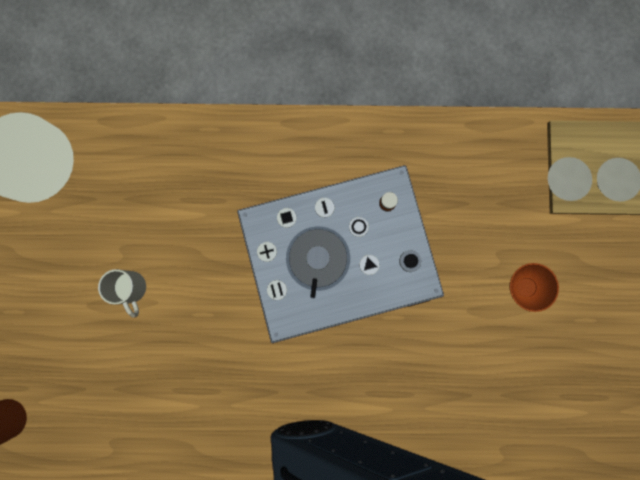

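The side picture shows the triangle badge at (313,280), the tab at (276,235) and the start button at (326,311). In the top picture the triangle is at (370,264), the tab at (313,288), the button at (410,261) and the dial hub at (318,257).

```bash
cat > h.py <<'E'
from cell import arm,cams,look_for,trace
import numpy as np,cv2
def ray(n,uv):
    i=cams.camera_info(n);E=i["extrinsics"]
    d=E[:3,:3]@np.array([(uv[0]-i["cx"])/i["fx"],(uv[1]-i["cy"])/i["fy"],1]);return E[:3,3],d
def onz(n,uv,z):
    o,d=ray(n,uv);return o+d*(z-o[2])/d[2]
def withd(n,uv,D):
    o,d=ray(n,uv);u,v=int(round(uv[0])),int(round(uv[1]))
    return o+d*np.median(D[v-1:v+2,u-1:u+2])
Z={'dial':.074,'tab_top':.106,'start_top':.08,'jar':.1,'console':.06}
E
python3 - <<'E'
from h import *
for n in("top","side"):
    p,D=cams.camera(n)
    for t in ['dial','tab_top','start_top','badge_triangle','badge_square','badge_ring','badge_bar','badge_cross','badge_two_bars','jar','mug','bowl']:
        r=look_for(n,t)
        for q in r[:2]:
            uv=q['location'];print(n,t,round(q['score'],2),np.round(uv,1),np.round(onz(n,uv,Z.get(t,.064)),4),np.round(withd(n,uv,D),4))
print(arm.sense()['t'])
E
```

```text
top dial 0.56 [317.5 258.8] [0.5709 0.0121 0.074 ] [0.5703 0.0119 0.0832]
top tab_top 0.96 [319.  258.7] [0.5692 0.0083 0.106 ] [0.5706 0.0086 0.0834]
top start_top 0.6 [410.6 258.6] [ 0.5739 -0.1913  0.08  ] [ 0.5737 -0.1909  0.0821]
top badge_triangle 0.64 [365.9 262.4] [ 0.5651 -0.095   0.064 ] [ 0.5651 -0.095   0.0642]
top badge_square 0.53 [290.9 216.2] [0.6661 0.0733 0.064 ] [0.6659 0.0732 0.0653]
top badge_ring 0.68 [355.7 224.3] [ 0.6498 -0.0717  0.064 ] [ 0.6497 -0.0717  0.0652]
top badge_bar 0.84 [326.7 209.8] [ 0.6816 -0.0066  0.064 ] [ 0.6816 -0.0066  0.0645]
top badge_cross 0.56 [265.4 248.8] [0.5921 0.1285 0.064 ] [0.5921 0.1284 0.0648]
top badge_cross 0.19 [385.8 203.4] [ 0.6979 -0.1387  0.064 ] [ 0.6904 -0.1337  0.107 ]
top badge_two_bars 0.66 [278.1 287.2] [0.5075 0.0983 0.064 ] [0.5075 0.0981 0.0658]
top badge_two_bars 0.53 [407.7 260.8] [ 0.5699 -0.1875  0.064 ] [ 0.5688 -0.1845  0.0826]
top jar 0.82 [386.7 199.7] [ 0.6998 -0.1364  0.1   ] [ 0.6982 -0.1355  0.1084]
top jar 0.65 [289.1 217.3] [0.6584 0.0745 0.1   ] [0.663  0.077  0.0675]
top mug 0.96 [123.1 287.9] [
[... 782 characters left out ...]
.064 ] [ 0.6884 -0.0029  0.0649]
side badge_cross 0.73 [301.1 237.6] [0.5636 0.0202 0.064 ] [ 5.602e-01 -3.000e-04  8.500e-02]
side badge_cross 0.44 [301.5 204.4] [0.5866 0.1295 0.064 ] [0.5865 0.1293 0.0642]
side badge_two_bars 0.7 [380.8 277.5] [ 0.7009 -0.1312  0.064 ] [ 0.6918 -0.1524  0.0911]
side badge_two_bars 0.63 [267.1 216.9] [0.4997 0.1051 0.064 ] [0.4997 0.1055 0.0636]
side jar 0.88 [382.8 274.1] [ 0.6953 -0.152   0.1   ] [ 0.6936 -0.1558  0.1049]
side mug 0.81 [248.9 140.9] [0.4969 0.4241 0.064 ] [0.4966 0.4173 0.0685]
side bowl 0.84 [335.4 461.7] [ 0.5192 -0.4676  0.064 ] [ 0.5251 -0.4476  0.0077]
side bowl 0.45 [303.4 239.3] [0.5675 0.0138 0.064 ] [ 0.5644 -0.0043  0.0827]
1.4
```

```bash
python3 - <<'E'
from h import *
from scipy.optimize import least_squares
for n in("top","side"):
    p=cv2.imread(f"pics/{n}0.png");D=np.load(f"pics/{n}0.npy")
    hsv=cv2.cvtColor(p,cv2.COLOR_BGR2HSV)
    seeds={'tri':(.563,-.096),'ring':(.647,-.080),'bar':(.684,-.004),'sq':(.665,.075),'cross':(.589,.129),'two':(.504,.102)}
    i=cams.camera_info(n);E=np.linalg.inv(i["extrinsics"])
    m=((hsv[...,1]<45)&(hsv[...,2]>200)).astype(np.uint8)
    pts={}
    for k,s in seeds.items():
        c=E@np.array([*s,.064,1]);u=c[0]/c[2]*i["fx"]+i["cx"];v=c[1]/c[2]*i["fy"]+i["cy"]
        u,v=int(u),int(v);w=np.zeros_like(m);cv2.circle(w,(u,v),17,1,-1)
        mm=m&w;cs=np.column_stack(np.nonzero(mm)[::-1]).astype(np.float32)
        if len(cs)<20: print(n,k,'few',len(cs));continue
        h=cv2.convexHull(cs.reshape(-1,1,2));M=cv2.moments(h);uv=(M['m10']/M['m00'],M['m01']/M['m00'])
        pts[k]=onz(n,uv,.064)[:2];print(n,k,np.round(uv,1),np.round(pts[k],4),cv2.contourArea(h))
    P=np.array(list(pts.values()))
    ang={'tri':0,'ring':45,'bar':90,'sq':135,'cross':180,'two':225}
    A=np.radians([ang[k] for k in pts])
    f=lambda q:(np.c_[q[0]+.115*np.cos(A+q[2]),q[1]+.115*np.sin(A+q[2])]-P).ravel()
    r=least_squares(f,[.57,.01,-1.5]);print(n,r.x,np.degrees(r.x[2]),np.abs(r.fun).max())
    w=p[120:360,220:460] if n=="top" else p[170:380,200:440]
    cv2.imwrite(f"pics/{n}z.png",cv2.resize(w,None,fx=2.5,fy=2.5,interpolation=cv2.INTER_CUBIC))
    # tall things
    o=i["extrinsics"];vv,uu=np.mgrid[:480,:640]
    X=np.stack([(uu-i["cx"])/i["fx"]*D,(vv-i["cy"])/i["fy"]*D,D],-1)@o[:3,:3].T+o[:3,3]
    q=(np.hypot(X[...,0]-r.x[0],X[...,1]-r.x[1])<.1)&(X[...,2]>.095)&(D>0)&(X[...,2]<.13)
    print(n,'tab',q.sum(),X[q].mean(0),X[q].min(0),X[q].max(0),np.degrees(np.arctan2(X[q].mean(0)[1]-r.x[1],X[q].mean(0)[0]-r.x[0])))
    b=(np.abs(X[...,0]-.571)<.05)&(np.abs(X[...,1]+.19)<.03)&(X[...,2]>.075)&(D>0)&(X[...,2]<.1)
    print(n,'btn',b.sum(),X[b].mean(0),np.percentile(X[b][:,2],[5,50,95]))
E
```

```text
top tri few 0
top ring few 0
top bar few 0
top sq few 0
top cross few 0
top two few 0Traceback (most recent call last):
  File "<stdin>", line 21, in <module>
    return func(*args, **kwargs)
    vector_fun = VectorFunction(
        fun_wrapped,
    ...<6 lines>...
        workers=workers
    )
    self._update_fun()
    ~~~~~~~~~~~~~~~~^^
    self.f = self.fun_wrapped(xp_copy(self.x))
             ~~~~~~~~~~~~~~~~^^^^^^^^^^^^^^^^^
    return np.atleast_1d(self.fun(x))
                         ~~~~~~~~^^^
    return self.f(x, *self.args, **self.kwargs)
           ~~~~~~^^^^^^^^^^^^^^^^^^^^^^^^^^^^^^
  File "<stdin>", line 20, in <lambda>
ValueError: operands could not be broadcast together with shapes (0,2) (0,)
```

```bash
sleep 1
cat > fit.py <<'E'
from h import *
from scipy.optimize import least_squares
ang={'tri':0,'ring':45,'bar':90,'sq':135,'cross':180,'two':225}
seeds={'tri':(.563,-.099),'ring':(.647,-.080),'bar':(.684,-.004),'sq':(.665,.075),'cross':(.589,.129),'two':(.504,.102)}
def cloud(n,D):
    i=cams.camera_info(n);o=i["extrinsics"];vv,uu=np.mgrid[:480,:640]
    return np.stack([(uu-i["cx"])/i["fx"]*D,(vv-i["cy"])/i["fy"]*D,D],-1)@o[:3,:3].T+o[:3,3]
E
python3 - <<'E'
from fit import *
for n in("top","side"):
    p=cv2.imread(f"pics/{n}0.png");D=np.load(f"pics/{n}0.npy");X=cloud(n,D)
    i=cams.camera_info(n);E=np.linalg.inv(i["extrinsics"])
    f=p.astype(int);m=((f[...,2]-f[...,0]>-3)&(f[...,2]>140)).astype(np.uint8)
    pts={}
    for k,s in seeds.items():
        c=E@np.array([*s,.064,1]);u=int(c[0]/c[2]*i["fx"]+i["cx"]);v=int(c[1]/c[2]*i["fy"]+i["cy"])
        w=np.zeros_like(m);cv2.circle(w,(u,v),18,1,-1);mm=m&w
        cs=np.column_stack(np.nonzero(mm)[::-1]).astype(np.float32)
        if len(cs)<20: print(n,k,'few',p[v-3:v+4:2,u-12:u+12:3].tolist()[0]);continue
        h=cv2.convexHull(cs.reshape(-1,1,2));M=cv2.moments(h);uv=(M['m10']/M['m00'],M['m01']/M['m00'])
        pts[k]=onz(n,uv,.064)[:2];print(n,k,np.round(uv,1),np.round(pts[k],4),cv2.contourArea(h))
    P=np.array(list(pts.values()));A=np.radians([ang[k] for k in pts])
    if len(P)<3: continue
    fn=lambda q:(np.c_[q[0]+.115*np.cos(A+q[2]),q[1]+.115*np.sin(A+q[2])]-P).ravel()
    r=least_squares(fn,[.57,.01,-1.5],loss='soft_l1',f_scale=.002);print(n,r.x,np.degrees(r.x[2]),np.round(r.fun,4))
    q=(np.hypot(X[...,0]-r.x[0],X[...,1]-r.x[1])<.1)&(X[...,2]>.095)&(D>0)&(X[...,2]<.13)
    t=X[q];print(n,'tab',q.sum(),t.mean(0),t.min(0),t.max(0),np.degrees(np.arctan2(t.mean(0)[1]-r.x[1],t.mean(0)[0]-r.x[0])))
    b=(np.abs(X[...,0]-.571)<.05)&(np.abs(X[...,1]+.19)<.03)&(X[...,2]>.073)&(D>0)&(X[...,2]<.1)
    if b.any(): print(n,'btn',b.sum(),X[b].mean(0),np.percentile(X[b][:,2],[5,50,95]))
    w=p[120:360,220:460] if n=="top" else p[170:380,200:440]
    cv2.imwrite(f"pics/{n}z.png",cv2.resize(w,None,fx=2.5,fy=2.5,interpolation=cv2.INTER_CUBIC))
E
```

```text
top tri few [[160, 150, 137], [162, 152, 140], [185, 181, 174], [197, 190, 182], [48, 46, 45], [79, 74, 70], [191, 186, 177], [195, 190, 182]]
top ring few [[155, 145, 132], [178, 174, 165], [85, 83, 79], [135, 131, 125], [177, 171, 163], [87, 84, 79], [155, 150, 143], [163, 157, 145]]
top bar few [[157, 148, 135], [187, 188, 179], [190, 192, 184], [115, 113, 109], [85, 82, 79], [195, 192, 184], [195, 191, 183], [164, 156, 146]]
top sq [281.4 216.6] [0.665  0.0944] 67.0
top cross [262.1 250.7] [0.5878 0.1357] 87.5
top two few [[159, 150, 137], [162, 156, 146], [136, 139, 132], [134, 136, 129], [185, 187, 180], [51, 49, 48], [190, 190, 181], [172, 171, 162]]
side tri [312.1 278. ] [ 0.5626 -0.1002] 926.0
side ring [349. 263.] [ 0.6476 -0.0776] 990.0
side bar [356. 236.] [ 0.6841 -0.0032] 989.0
side sq [338.5 213.4] [0.6646 0.0781] 946.5
side cross [301.9 203.1] [0.5885 0.1338] 937.5
side two [268.5 216. ] [0.5034 0.1072] 926.0
side [ 0.57426305  0.0136579  -1.69814724] -97.29667006187451 [-0.0029 -0.0002 -0.003   0.0003  0.0042  0.0023  0.0006  0.0059  0.0004
 -0.006   0.0005 -0.0026]
side tab 121 [0.50674505 0.01820515 0.10257042] [0.48665668 0.01195552 0.09513088] [0.52712456 0.02784664 0.1093473 ] 176.14702061329592
side btn 227 [ 0.56945274 -0.19373201  0.0797375 ] [0.07328375 0.08059479 0.08337007]
```

```bash
python3 - <<'E'
from fit import *
for n in("top","side"):
    p=cv2.imread(f"pics/{n}0.png");D=np.load(f"pics/{n}0.npy");X=cloud(n,D)
    i=cams.camera_info(n);E=np.linalg.inv(i["extrinsics"])
    g=p.min(2);pts={}
    for k,s in seeds.items():
        c=E@np.array([*s,.064,1]);u=int(c[0]/c[2]*i["fx"]+i["cx"]);v=int(c[1]/c[2]*i["fy"]+i["cy"])
        w=np.zeros(g.shape,np.uint8);cv2.circle(w,(u,v),18,1,-1)
        th,_=cv2.threshold(g[w>0].reshape(-1,1),0,255,cv2.THRESH_OTSU)
        bg=np.median(g[w>0]);hi=np.percentile(g[w>0],97);mm=((g>(bg+hi)/2)*w).astype(np.uint8)
        nl,lab,st,ce=cv2.connectedComponentsWithStats(mm,connectivity=8)
        j=1+np.argmax(st[1:,4]);cs=np.column_stack(np.nonzero((lab==j))[::-1]).astype(np.float32)
        if k in('two','cross','bar','ring','sq'): cs=np.column_stack(np.nonzero(mm)[::-1]).astype(np.float32)
        h=cv2.convexHull(cs.reshape(-1,1,2));M=cv2.moments(h);uv=(M['m10']/M['m00'],M['m01']/M['m00'])
        pts[k]=onz(n,uv,.064)[:2];print(n,k,np.round(uv,1),np.round(pts[k],4),cv2.contourArea(h))
    P=np.array(list(pts.values()));A=np.radians([ang[k] for k in pts])
    fn=lambda q:(np.c_[q[0]+.115*np.cos(A+q[2]),q[1]+.115*np.sin(A+q[2])]-P).ravel()
    r=least_squares(fn,[.57,.01,-1.5],loss='soft_l1',f_scale=.002);print(n,r.x,np.degrees(r.x[2]),np.round(r.fun,4))
    q=(np.hypot(X[...,0]-r.x[0],X[...,1]-r.x[1])<.1)&(X[...,2]>.095)&(D>0)&(X[...,2]<.13)
    t=X[q]
    if len(t):print(n,'tab',q.sum(),t.mean(0),t.min(0),t.max(0),np.degrees(np.arctan2(t.mean(0)[1]-r.x[1],t.mean(0)[0]-r.x[0])))
    b=(np.abs(X[...,0]-.571)<.05)&(np.abs(X[...,1]+.19)<.03)&(X[...,2]>.073)&(D>0)&(X[...,2]<.1)
    if b.any(): print(n,'btn',b.sum(),X[b].mean(0),np.percentile(X[b][:,2],[5,50,95]))
    w=p[150:350,230:450] if n=="top" else p[170:380,210:440]
    cv2.imwrite(f"pics/{n}z2.png",cv2.resize(w,None,fx=2.8,fy=2.8,interpolation=cv2.INTER_CUBIC))
E
```

```text
top tri [369.1 264.4] [ 0.5608 -0.1021] 275.5
top ring [358.4 226.2] [ 0.6456 -0.0779] 268.0
top bar [324.2 206.9] [ 0.6882 -0.0008] 262.5
top sq [286.1 217.1] [0.6639 0.084 ] 269.0
top cross [266.1 251.1] [0.5871 0.1268] 267.5
top two [276.4 289.6] [0.5022 0.1019] 279.5
top [ 0.57392479  0.01218881 -1.68370796] -96.46935989853614 [ 0.0001  0.0001 -0.0001  0.0001  0.      0.0001 -0.     -0.0002 -0.0002
 -0.0003  0.0001  0.0003]
top tab 92 [0.50681638 0.01983079 0.10526263] [0.48764439 0.01389623 0.10023657] [0.5280152  0.02638557 0.10913006] 173.5034244506875
top btn 226 [ 0.56871799 -0.19081628  0.07956449] [0.07328084 0.08057968 0.08508067]
side tri [317.7 281.9] [ 0.5715 -0.1129] 35.5
side ring [348.1 263.1] [ 0.6457 -0.0775] 214.0
side bar [357.6 235.1] [ 0.6885 -0.0012] 171.5
side sq [337.7 211.9] [0.6643 0.0836] 154.0
side cross [300.4 203.8] [0.5845 0.1321] 207.5
side two [270.6 218.6] [0.5068 0.0974] 402.0
side [ 0.57578142  0.00954548 -1.65728848] -94.95563541610372 [-0.0056  0.0079  0.0041 -0.001   0.0019  0.0009 -0.0005 -0.0001  0.0012
 -0.008  -0.005   0.0002]
side tab 121 [0.50674505 0.01820515 0.10257042] [0.48665668 0.01195552 0.09513088] [0.52712456 0.02784664 0.1093473 ] 172.85037101081926
side btn 227 [ 0.56945274 -0.19373201  0.0797375 ] [0.07328375 0.08059479 0.08337007]
```

View pics/topz2.png

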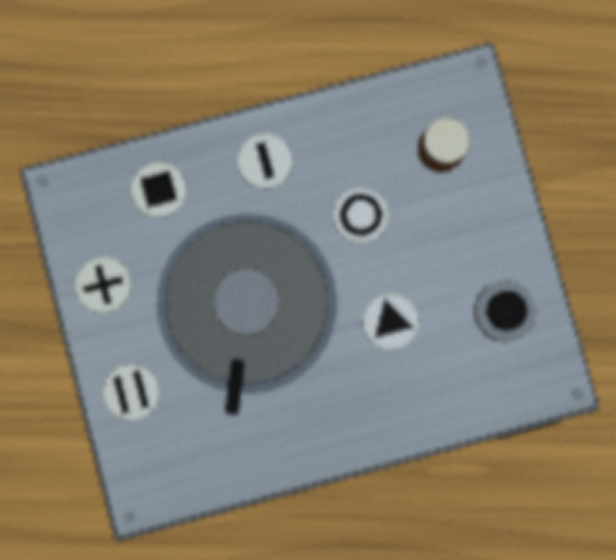

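View pics/sidez2.png

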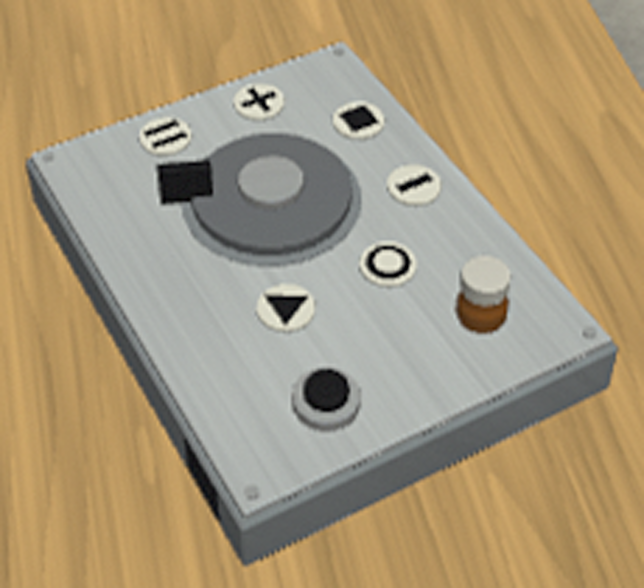

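The top picture fits the badge circle to 0.3 mm: dial axis (0.574, 0.012), triangle at -96.5°, and tab at 173.5°, which is a rest position. The tab therefore needs +90°, pushed from its +y side. The button is at about (0.570, -0.192, 0.081). Next I close the fingers and move above the +y side of the tab.

Call:
{"op": "send_rows", "data": {"steps": "1.5 -1.6 0 0 0 1; 4 -4.3 0 0 0 2; 6.7 -7.1 0 0 0 3; 9.4 -10 0 0 0 4; 12.1 -12.9 0 0 0 5; 14.8 -15.7 0 0 0 6; 17.5 -18.6 0 0 0 7; 20.2 -21.5 0 0 0 8; 22.9 -24.4 0 0 0 9; 25.6 -27.2 0 0 0 11; 28.3 -30.1 0 0 0 12; 31 -33 0 0 0 13; 33.7 -35.9 0 0 0 14; 36.4 -38.7 0 0 0 16; 39.1 -41.6 0 0 0 17; 41.8 -44.5 0 0 0 18; 44.5 -47.4 0 0 0 20; 47 -50 0 0 0 21; 49 -52.2 0 0 0 22; 49.9 -53.1 0 0 0 22.6", "hand": 0}}

```text
t: 3.07
position: [0.5069, 0.0514, 0.3042]
orientation: [[0.994, -0.111, 0.002], [-0.111, -0.994, 0.001], [0.002, -0.001, -1.0]]
wrist_force: [-0.1, -0.6, 0.5]
width: -0.001
```

```bash
cat >> h.py <<'E'
C=np.array([.5739,.0122]);TRI=-96.47
def pose():
    s=arm.sense();R=s['orientation'];yaw=np.degrees(np.arctan2(R[1,0],R[0,0]))
    print('t',round(s['t'],2),'pos',np.round(s['position'],4),'yaw',round(yaw,2),'tilt',np.round(R[:,2],4),'F',np.round(s['wrist_force'],2),'w',round(s['width'],3),'q',np.round(s['joint_positions'],1))
    return s,R,yaw
def to(tgt,yawt):
    s,R,yaw=pose();d=R.T@(np.array(tgt)-s['position'])*100
    print('shift cm',np.round(d,2),'wz',round(-(yawt-yaw),2));return d
E
python3 - <<'E'
from h import *
p,D=cams.camera("side");cv2.imwrite("pics/s1.png",p[:,:,::-1])
a=np.radians(173.5);r=np.array([np.cos(a),np.sin(a)]);t=np.array([-r[1],r[0]])
P=C+.072*r-.028*t
to([*P,.158],-6.5)
E
```

```text
t 3.12 pos [0.5075 0.0517 0.3042] yaw -6.34 tilt [ 0.0029  0.0015 -1.    ] F [0.77 1.54 0.08] w -0.001 q [-6.8 21.3 98.5  0.1 60.1 89.5]
shift cm [-0.2   0.4  14.62] wz 0.16
```

View pics/s1.png

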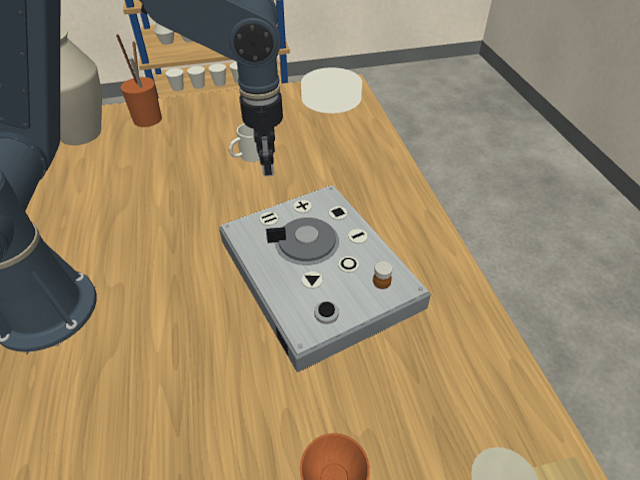

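The closed fingers hang above and to the +y side of the tab, with the tips near (268,172) and clear of everything. I lower them now.

Call:
{"op": "send_rows", "data": {"steps": "-0.1 0.1 1 0 0 0; -0.1 0.2 2.5 0 0 0; -0.1 0.2 4.5 0 0 0; -0.1 0.2 6.5 0 0 0; -0.1 0.2 8.5 0 0 0; -0.1 0.2 10.5 0 0 0; -0.1 0.2 12 0 0 0; -0.1 0.2 13.2 0 0 0; -0.1 0.2 14 0 0 0; -0.1 0.2 14.6 0 0 0; -0.1 0.2 14.6 0 0 0; -0.1 0.2 14.6 0 0 0"}}

```text
t: 4.12
position: [0.5045, 0.0459, 0.1581]
orientation: [[0.994, -0.114, 0.0], [-0.114, -0.994, -0.0], [0.0, 0.0, -1.0]]
wrist_force: [-0.3, -0.3, 0.7]
width: -0.0
```

```bash
python3 - <<'E'
from h import *
p,D=cams.camera("side");cv2.imwrite("pics/s2.png",cv2.resize(p[140:320,200:440,::-1],None,fx=3,fy=3))
s,R,yaw=pose()
# arc: tool at angle th (tab face-equivalent), base from here
P0=s['position'][:2]
rel=P0-C
for k in range(0,90,5):
    a=np.radians(k);c=np.array([[np.cos(a),-np.sin(a)],[np.sin(a),np.cos(a)]])@rel+C
    d=R.T@np.array([*(c-P0),0])*100
    print(k,np.round(d,2))
a=np.radians(173.5);r=np.array([np.cos(a),np.sin(a)]);t=np.array([-r[1],r[0]]);print(rel@r,rel@t)
E
```

```text
t 4.17 pos [0.5047 0.046  0.1584] yaw -6.51 tilt [ 1.1e-03 -2.0e-04 -1.0e+00] F [ 1.26 -0.3  -0.24] w 0.001 q [ -7.4  34.7 106.   -0.   39.2  89.1]
0 [0. 0. 0.]
5 [-0.2   0.64 -0.  ]
10 [-0.34  1.3  -0.  ]
15 [-0.42  1.97 -0.  ]
20 [-0.44  2.64 -0.  ]
25 [-0.41  3.31 -0.  ]
30 [-0.31  3.97 -0.  ]
35 [-0.16  4.63  0.  ]
40 [0.05 5.27 0.  ]
45 [0.31 5.89 0.  ]
50 [0.62 6.48 0.  ]
55 [0.99 7.04 0.  ]
60 [1.4  7.57 0.  ]
65 [1.86 8.06 0.  ]
70 [2.36 8.51 0.  ]
75 [2.9  8.92 0.  ]
80 [3.47 9.27 0.  ]
85 [4.07 9.58 0.  ]
0.07259706362397825 -0.025721704409422362
```

View pics/s2.png

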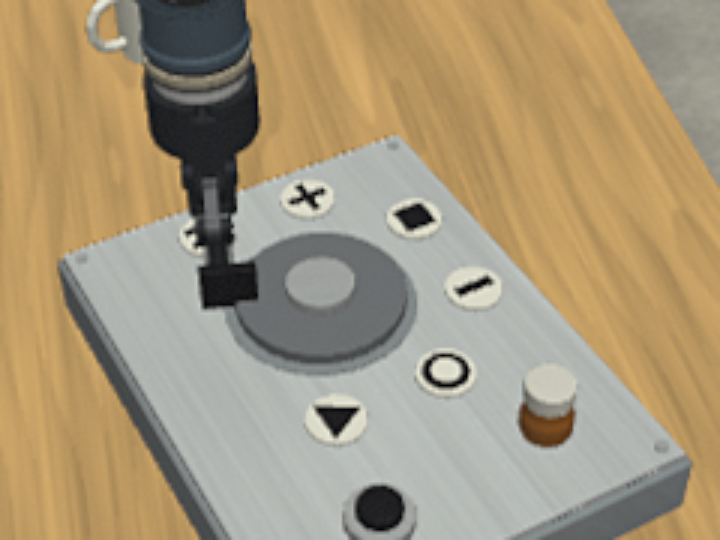

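The fingers now sit just behind the tab on its +y side, with the tips above the disc. I push along the arc about the dial axis, turning the tool with it.

Call:
{"op": "send_rows", "data": {"steps": "-0.1 0.3 0 0 0 -2.5; -0.2 0.64 0 0 0 -5; -0.28 0.97 0 0 0 -7.5; -0.34 1.3 0 0 0 -10; -0.39 1.63 0 0 0 -12.5; -0.42 1.97 0 0 0 -15; -0.44 2.3 0 0 0 -17.5; -0.44 2.64 0 0 0 -20; -0.43 2.97 0 0 0 -22.5; -0.41 3.31 0 0 0 -25; -0.37 3.64 0 0 0 -27.5; -0.31 3.97 0 0 0 -30; -0.24 4.3 0 0 0 -32.5; -0.16 4.63 0 0 0 -35; -0.06 4.95 0 0 0 -37.5; 0.05 5.27 0 0 0 -40; 0.18 5.58 0 0 0 -42.5; 0.31 5.89 0 0 0 -45; 0.46 6.19 0 0 0 -47.5; 0.62 6.48 0 0 0 -50"}}

```text
t: 5.83
position: [0.5036, -0.0192, 0.1589]
orientation: [[0.724, 0.69, 0.002], [0.69, -0.724, -0.0], [0.001, 0.002, -1.0]]
wrist_force: [-0.3, 1.8, -0.0]
width: -0.004
```

```bash
cat >> h.py <<'E'
def seetab(n,name,box):
    p,D=cams.camera(n);y0,y1,x0,x1=box
    cv2.imwrite(name,cv2.resize(p[y0:y1,x0:x1,::-1],None,fx=3,fy=3))
    i=cams.camera_info(n);o=i["extrinsics"];vv,uu=np.mgrid[:480,:640]
    X=np.stack([(uu-i["cx"])/i["fx"]*D,(vv-i["cy"])/i["fy"]*D,D],-1)@o[:3,:3].T+o[:3,3]
    rr=np.hypot(X[...,0]-C[0],X[...,1]-C[1])
    q=(rr<.092)&(rr>.04)&(X[...,2]>.098)&(D>0)&(X[...,2]<.110)
    if q.sum(): m=X[q].mean(0);print(n,q.sum(),m,'ang',np.degrees(np.arctan2(m[1]-C[1],m[0]-C[0])),'target',TRI)
def arc(ks):
    s,R,yaw=pose();P0=s['position'][:2];rel=P0-C
    print('R',np.hypot(*rel))
    for k in ks:
        a=np.radians(k);c=np.array([[np.cos(a),-np.sin(a)],[np.sin(a),np.cos(a)]])@rel+C
        print(k,np.round(R.T@np.array([*(c-P0),0])*100,2))
E
python3 - <<'E'
from h import *
seetab("side","pics/s3.png",(140,320,200,440))
arc(np.arange(0,45,2.5))
E
```

```text
side 148 [ 0.51474404 -0.02936601  0.10393802] ang -144.9061548538567 target -96.47
t 5.88 pos [ 0.5038 -0.0195  0.1589] yaw 43.66 tilt [ 2.e-03 -4.e-04 -1.e+00] F [-0.48  1.   -0.27] w -0.0 q [-14.9  34.5 106.4   0.   39.   31.4]
R 0.07689921955859406
0.0 [0. 0. 0.]
2.5 [-0.1   0.32  0.  ]
5.0 [-0.19  0.64  0.  ]
7.5 [-0.27  0.97  0.  ]
10.0 [-0.33  1.3   0.  ]
12.5 [-0.38  1.63  0.  ]
15.0 [-0.41  1.96  0.  ]
17.5 [-0.43  2.3   0.  ]
20.0 [-0.43  2.64  0.  ]
22.5 [-0.42  2.97  0.  ]
25.0 [-0.39  3.31  0.01]
27.5 [-0.35  3.64  0.01]
30.0 [-0.3   3.97  0.01]
32.5 [-0.23  4.3   0.01]
35.0 [-0.15  4.62  0.01]
37.5 [-0.05  4.94  0.01]
40.0 [0.06 5.26 0.01]
42.5 [0.19 5.57 0.01]
```

View pics/s3.png

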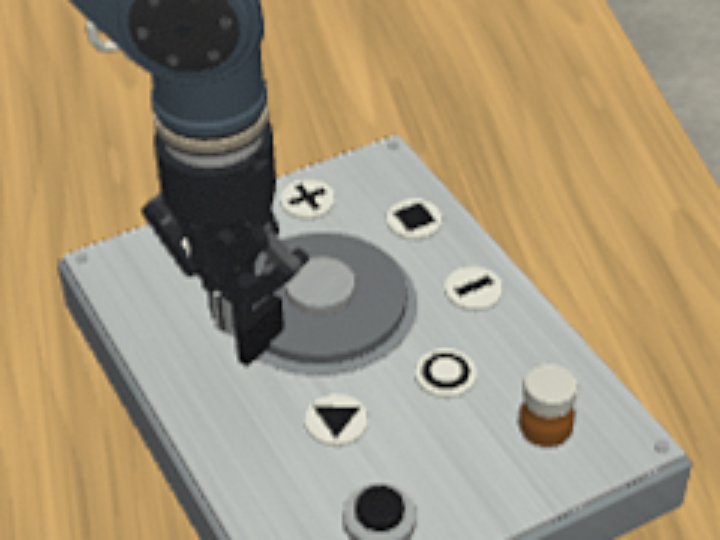

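The tab has moved on one notch and points down-left at about (262,330) in the crop, with the fingers behind it. I push about 27.5° more so it snaps into the triangle notch.

Call:
{"op": "send_rows", "data": {"steps": "-0.1 0.3 0 0 0 -2.5; -0.2 0.64 0 0 0 -5; -0.27 0.97 0 0 0 -7.5; -0.33 1.3 0 0 0 -10; -0.38 1.63 0 0 0 -12.5; -0.41 1.96 0 0 0 -15; -0.43 2.3 0 0 0 -17.5; -0.43 2.64 0 0 0 -20; -0.42 2.97 0 0 0 -22.5; -0.39 3.31 0 0 0 -25; -0.35 3.64 0 0 0 -27.5; -0.35 3.64 0 0 0 -27.5"}}

```text
t: 6.88
position: [0.5267, -0.0482, 0.1588]
orientation: [[0.326, 0.945, 0.003], [0.945, -0.326, -0.001], [-0.0, 0.003, -1.0]]
wrist_force: [-0.0, -0.4, 0.0]
width: 0.002
```

```bash
python3 - <<'E'
from h import *
pose();seetab("side","pics/s4.png",(140,320,200,440));seetab("top","pics/t4.png",(150,350,230,450))
E
```

```text
t 6.88 pos [ 0.5267 -0.0482  0.1588] yaw 70.98 tilt [ 2.7e-03 -9.0e-04 -1.0e+00] F [-0.05 -0.36  0.  ] w 0.002 q [-17.3  35.6 102.9  -0.   41.3   1.7]
side 116 [ 0.53778862 -0.056468    0.10388985] ang -117.73915055084917 target -96.47
```

View pics/s4.png

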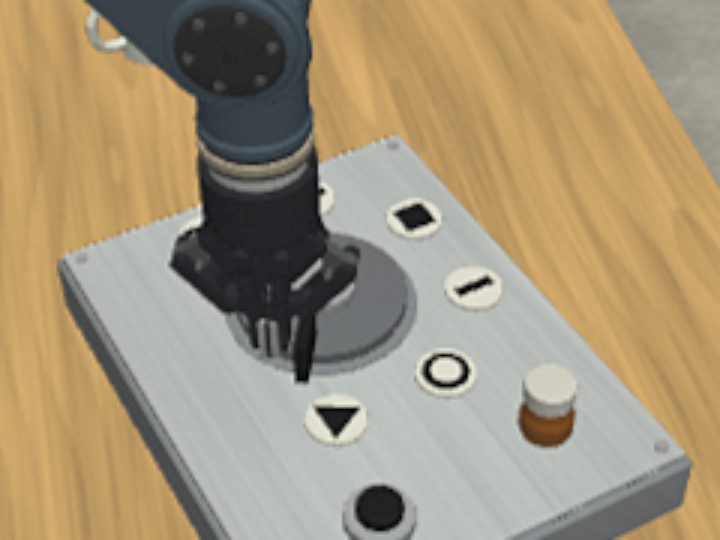

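View pics/t4.png

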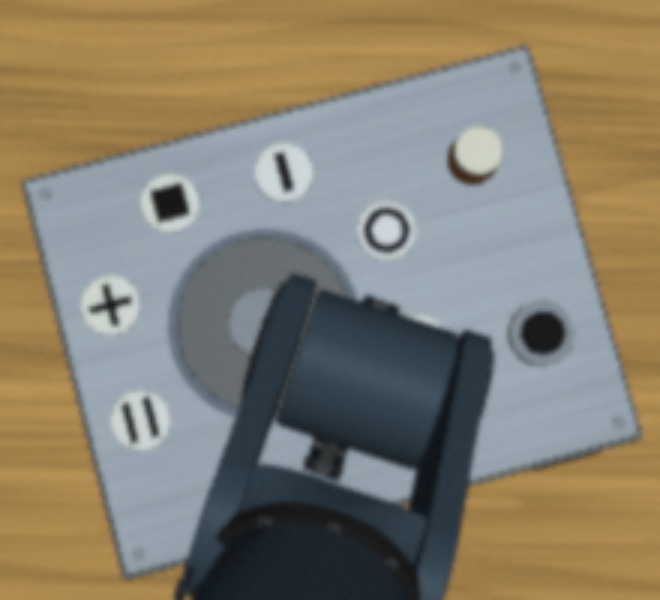

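```bash
python3 - <<'E'
from h import *
for z in(.068,.106):
  for a in [(303,378),(306,315)]:
    q=onz("side",(200+a[0]/3,140+a[1]/3),z)[:2]-C;print(z,a,np.degrees(np.arctan2(q[1],q[0])),np.hypot(*q))
arc(np.arange(0,20,2.5))
E
```

```text
0.068 (303, 378) -109.55733805226073 0.08297207377148764
0.068 (306, 315) -125.94052820739975 0.02310389027168742
0.106 (303, 378) -106.57258028904168 0.1160932205884972
0.106 (306, 315) -109.71107344854181 0.058076766183398944
t 6.98 pos [ 0.5259 -0.0478  0.1585] yaw 70.9 tilt [ 1.1e-03 -3.0e-04 -1.0e+00] F [-0.06 -0.18 -0.3 ] w -0.005 q [-17.3  35.7 103.    0.   41.3   1.8]
R 0.07685892514786147
0.0 [0. 0. 0.]
2.5 [-0.11  0.32  0.  ]
5.0 [-0.2   0.64  0.  ]
7.5 [-0.27  0.97  0.  ]
10.0 [-0.34  1.3   0.  ]
12.5 [-0.39  1.63  0.  ]
15.0 [-0.42  1.96  0.  ]
17.5 [-0.44  2.3   0.  ]
```

```bash
python3 - <<'E'
from h import *
seetab("side","pics/s5.png",(180,320,220,400))
E
```

```text
side 125 [ 0.54423035 -0.05671983  0.10453152] ang -113.29164022079507 target -96.47
```

View pics/s5.png

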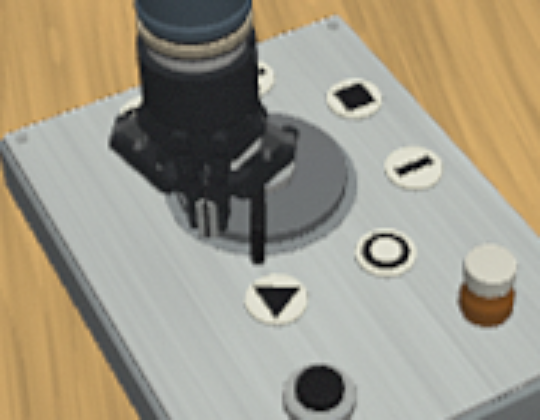

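The tab has snapped clear of the fingers towards the triangle. I back off and lift.

Call:
{"op": "send_rows", "data": {"steps": "0 -0.5 0 0 0 0; 0 -1 0 0 0 0; 0 -1.2 -1 0 0 0; 0 -1.2 -3 0 0 0; 0 -1.2 -5 0 0 0; 0 -1.2 -7 0 0 0; 0 -1.2 -9 0 0 0; 0 -1.2 -11 0 0 0; 0 -1.2 -12 0 0 0; 0 -1.2 -12 0 0 0"}}

```text
t: 7.87
position: [0.5151, -0.044, 0.2806]
orientation: [[0.326, 0.945, 0.005], [0.945, -0.326, -0.002], [0.0, 0.006, -1.0]]
wrist_force: [0.3, -0.5, -0.6]
width: 0.002
```

```bash
python3 - <<'E'
from h import *
seetab("side","pics/s6.png",(180,320,220,400));seetab("top","pics/t6.png",(150,350,230,450))
to([.5701,-.1918,.24],71)
E
```

```text
side 84 [ 0.56595576 -0.05648391  0.10480038] ang -96.59773096177132 target -96.47
t 7.97 pos [ 0.5138 -0.0437  0.2779] yaw 70.99 tilt [-0. -0. -1.] F [-0.04  0.15 -0.07] w -0.004 q [-17.3  23.9  99.3  -0.   56.8   1.7]
shift cm [-12.17  10.15   3.79] wz -0.01
```

View pics/s6.png

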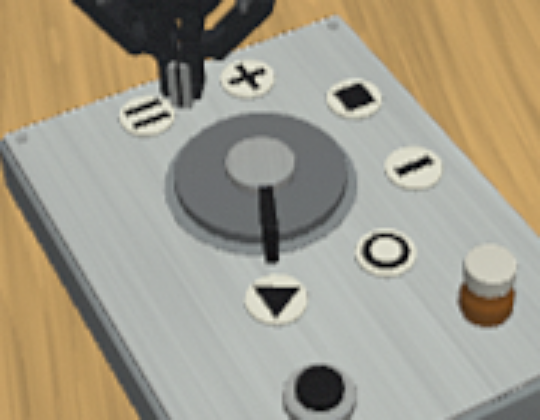

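The dial reads -96.6° against the triangle's -96.5°, and the tab points at the triangle badge (275,297 in the crop). Next is the button: I move above it, then descend.

Call:
{"op": "send_rows", "data": {"steps": "-1 0.8 0 0 0 0; -3 2.5 0 0 0 0; -5 4.2 0 0 0 0; -7 5.9 0.5 0 0 0; -9 7.6 1.5 0 0 0; -10.8 9 2.5 0 0 0; -11.8 9.8 3.5 0 0 0; -12.2 10.15 5 0 0 0; -12.2 10.15 7 0 0 0; -12.2 10.15 8.5 0 0 0; -12.2 10.15 10 0 0 0; -12.2 10.15 11 0 0 0; -12.2 10.15 11.3 0 0 0; -12.2 10.15 11.3 0 0 0; -12.2 10.15 11.3 0 0 0"}}

```text
t: 9.22
position: [0.5707, -0.1923, 0.1649]
orientation: [[0.326, 0.945, 0.0], [0.945, -0.326, 0.0], [0.0, 0.0, -1.0]]
wrist_force: [-0.2, -0.4, 0.5]
width: -0.001
```

```bash
python3 - <<'E'
from h import *
seetab("side","pics/s7.png",(180,360,220,440))
to([.5701,-.1918,.1536],71)
E
```

```text
t 9.27 pos [ 0.5709 -0.1925  0.1655] yaw 71.0 tilt [ 1.e-03 -6.e-04 -1.e+00] F [ 0.39 -0.45  0.96] w 0.0 q [-29.2  38.9  91.8   0.   49.2 -10.2]
shift cm [ 0.04 -0.1   1.19] wz -0.0
```

View pics/s7.png

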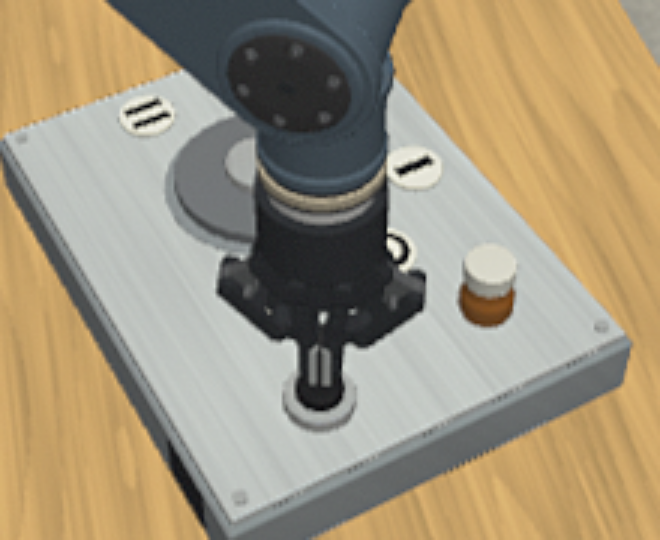

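The fingertips hang centred over the button at about (320,395). I press in small steps and watch the force.

Call:
{"op": "send_rows", "data": {"steps": "0 -0.1 0.4 0 0 0; 0 -0.1 0.8 0 0 0; 0 -0.1 1.1 0 0 0; 0 -0.1 1.3 0 0 0; 0 -0.1 1.4 0 0 0; 0 -0.1 1.5 0 0 0; 0 -0.1 1.5 0 0 0; 0 -0.1 1.5 0 0 0"}}

```text
t: 9.93
position: [0.5697, -0.192, 0.1502]
orientation: [[0.326, 0.945, 0.0], [0.945, -0.326, -0.0], [0.0, 0.0, -1.0]]
wrist_force: [-0.6, 0.3, 4.0]
width: -0.0
```

Call:
{"op": "send_rows", "data": {"steps": "0 0 0.1 0 0 0; 0 0 0.2 0 0 0; 0 0 0.3 0 0 0; 0 0 0.3 0 0 0"}}

```text
t: 10.27
position: [0.5697, -0.192, 0.1486]
orientation: [[0.326, 0.946, 0.001], [0.946, -0.326, -0.0], [-0.0, 0.001, -1.0]]
wrist_force: [-3.1, 1.5, 13.0]
width: 0.002
```

Call:
{"op": "send_rows", "data": {"steps": "0 0 0.1 0 0 0; 0 0 0.1 0 0 0; 0 0 0.1 0 0 0"}}

```text
t: 10.52
position: [0.5697, -0.192, 0.1485]
orientation: [[0.325, 0.946, 0.001], [0.946, -0.325, -0.001], [-0.0, 0.001, -1.0]]
wrist_force: [-4.4, 2.5, 19.2]
width: 0.001
```

```bash
python3 - <<'E'
from h import *
pose();seetab("side","pics/s8.png",(260,340,280,370));pose()
E
```

```text
t 10.52 pos [ 0.5697 -0.192   0.1485] yaw 71.0 tilt [ 1.e-03 -7.e-04 -1.e+00] F [-4.35  2.49 19.2 ] w 0.001 q [-29.3  40.3  92.4  -0.   47.1 -10.3]
t 10.57 pos [ 0.5697 -0.1919  0.1485] yaw 71.0 tilt [ 1.e-03 -6.e-04 -1.e+00] F [-3.82  1.79 19.11] w 0.003 q [-29.3  40.3  92.4  -0.   47.1 -10.3]
```

View pics/s8.png

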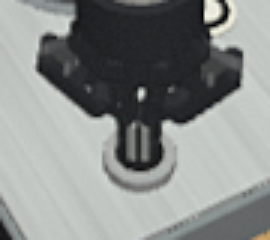

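The force climbs to 19 N with no further travel, so the button is on its stop, with the fingertips inside the housing ring. I release it straight up and move clear.

Call:
{"op": "send_rows", "data": {"steps": "0 0 -0.3 0 0 0; 0 0 -0.8 0 0 0; 0 0 -1.5 0 0 0; 0 0 -3 0 0 0; 0 0 -5 0 0 0; 0 0 -7 0 0 0; 0 0 -9 0 0 0; 0 0 -11 0 0 0; -2 -2 -12.5 0 0 0; -4 -4 -13.5 0 0 0; -6 -6 -14 0 0 0; -8 -8 -14 0 0 0; -9.5 -9.5 -14 0 0 0; -10 -10 -14 0 0 0; -10 -10 -14 0 0 0; -10 -10 -14 0 0 0; -10 -10 -14 0 0 0"}}

```text
t: 11.98
position: [0.4434, -0.2538, 0.2858]
orientation: [[0.325, 0.946, 0.001], [0.946, -0.325, -0.0], [0.0, 0.001, -1.0]]
wrist_force: [0.3, -0.1, -0.5]
width: -0.004
```

```bash
python3 - <<'E'
from h import *
from fit import cloud
pose();seetab("side","pics/s9.png",(170,340,220,440))
p,D=cams.camera("top");cv2.imwrite("pics/t9.png",p[:,:,::-1])
X=cloud("top",D);q=np.hypot(X[...,0]-.5701,X[...,1]+.1918)<.01;print('btn z',q.sum(),np.median(X[q][:,2]))
p,D=cams.camera("side");X=cloud("side",D);q=np.hypot(X[...,0]-.5701,X[...,1]+.1918)<.01;print('btn z',q.sum(),np.median(X[q][:,2]))
p0=np.load("pics/side0.npy");X=cloud("side",p0);q=np.hypot(X[...,0]-.5701,X[...,1]+.1918)<.01;print('btn z before',q.sum(),np.median(X[q][:,2]))
E
```

```text
t 11.98 pos [ 0.4434 -0.2538  0.2858] yaw 71.01 tilt [ 8.e-04 -1.e-04 -1.e+00] F [ 0.26 -0.09 -0.51] w -0.004 q [-42.3  22.9  99.5   0.   57.6 -23.4]
side 83 [ 0.56589002 -0.0563941   0.1045373 ] ang -96.66046870047083 target -96.47
btn z 64 0.0814599161272559
btn z 70 0.08151301949258988
btn z before 70 0.08146590935873732
```

View pics/s9.png

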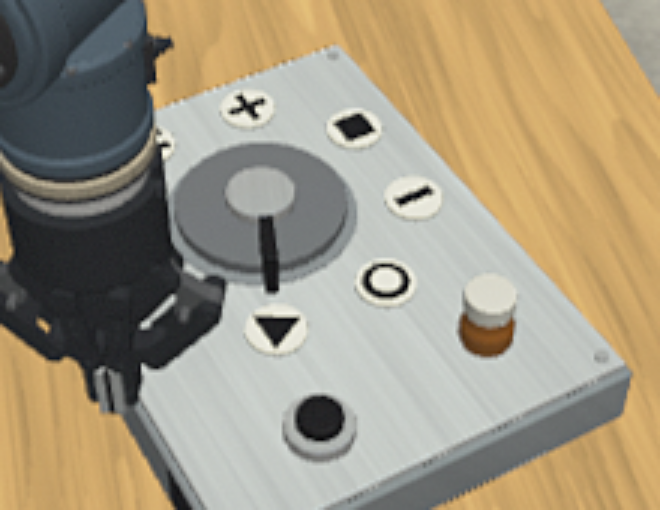

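View pics/t9.png

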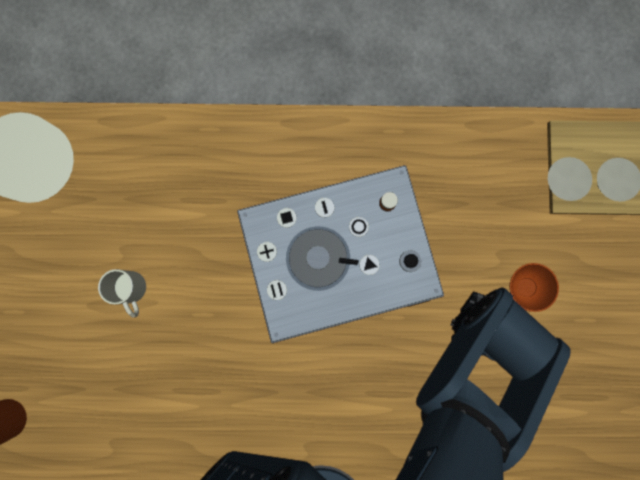

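The tab points at the triangle, at (348,261) in the top picture. The button is back at 81.5 mm. The fingertips stopped at 75.5 mm, exactly 6 mm lower. The jar, mug and bowl look unmoved, and the arm is clear of everything.

```bash
python3 - <<'E'
from cell import arm
print(arm.job_done())
E
```

```text
the job is handed in; nothing more can be done
None
```

The dial is clicked in on the solid triangle, the start button has been pressed fully and released, and the job is handed in. It took about 12 s on the robot's clock.

- **Dial:** I pushed the tab with the closed fingers from its +y side through two notches. It reads -96.7° against the triangle's -96.5°.
- **Button:** I pressed it only after the dial was on the triangle. The fingertips stopped on a hard stop at 19 N, 6 mm below the button's rest height. The button then sprang back to 81.5 mm, the same as before.
- **Bystanders:** The jar, mug and bowl look unmoved in the last top picture. I judged this by eye and did not re-measure them.
- **Disagreements:** Several network detections were off, such as the tab_top point, which landed on the hub, and some false badges. I used positions from the picture and depth instead. The side camera's badge fit was poor, up to 8 mm out, so I relied on the top camera's fit, which was good to 0.3 mm.

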